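# Hang up the coffee scoop, fit the grinder's bayonet lid and hold it at pulse

### The job

Finish making the coffee grinder ready and pulse it. The measuring scoop was left standing in the grinder's open mouth: take it out and hang it by the eye of its handle on the empty hook of the stand, the one nearer you, and let it hang free. Then drop the lid into the grinder's collar, its two lugs through the two slots, until it sits fully home, and turn it clockwise (seen from above) against its spring to the half-way mark, 45 degrees, which is half of its quarter turn, never as far as the lock, which must not click. The lid springs back when it is let go, so finish while still gripping it there, without releasing it; leave the mug, the coffee jar and the cafetiere where they stand.

Things in the scene. Friction and masses are not known exactly. Their poses are not given: they have to be found in the camera images.
- grinder: Coffee grinder, fixed: steel drum with a black collar round its open mouth, 92 mm across, 94.5 mm high. Origin: centre of its underside, z up. The lid seats at z = 80 mm. Its two bayonet slots lie on its own +x and -x sides. White marks on the collar: a rib at each slot (open), a round pip 45 degrees clockwise of it (half-way), twin ribs at 90 degrees (locked). The chamber below is 58 mm wide.
- collar (a point): Centre of the collar's top, 94.5 mm above the grinder's origin. The collar is 89 mm across outside; its lip, 8 mm deep, leaves a round opening of 67 mm, cut by two slots 17 mm wide (28 degrees) reaching to 76 mm across, for the lid's lugs. Under the lip runs a channel 6.5 mm high whose floor, 14.5 mm below this point, is the lid's seat.
- lid: Loose steel lid, about 140 g, upright on the worktop: drum 62 mm across, 45 mm high, black grip bar on top (46 mm long along x, 14 mm wide, up to z = 74 mm). Two lugs at its foot point along its +x and -x, in line with the bar, 72 mm over both, each 10 mm wide, 5 mm high. Origin: centre of underside, z up. Half a turn makes no difference. Play in the collar: 2 mm, 5 degrees either way.
- lid_grip (a point): Centre of the lid's grip bar, on the lid's axis, 66 mm above its underside.
- scoop: Loose steel measuring scoop, about 55 g, upright in the grinder's mouth, its foot 59 mm above the worktop: cup 39 mm across, 41 mm high; flat handle 11 mm wide, 4 mm thick, level from the rim along +x over the collar, centre at z = 39 mm, x = 19 to 96 mm; round eye at its end. Origin: centre of the cup's underside, z up.
- scoop_eye (a point): Centre of the eye at the end of the scoop's handle, at x = 108, z = 39 mm of the scoop: a ring of 4.4 mm wire with a hole 20 mm across, flat in the scoop's xy plane.
- scoop_grip (a point): Point on the free part of the scoop's handle, clear of the collar, 70 mm from the cup's axis, 38 mm from the eye's centre; the handle runs along the scoop's x here.
- hook_stand: Hook stand, fixed: wooden foot 112 mm across, steel post 13 mm thick, knob on top to z = 232 mm. Two hooks of 5 mm wire: along its -x, nearer the robot, the empty one; along +x one with a smaller scoop, fixed. Origin: centre of underside, z up. With the scoop level, eye towards the post and cup away from it, the eye goes down over the upturned tip; let go, the scoop swings down and hangs.
- hook_tip (a point): Top of the upturned tip of the empty hook (a ball 7.6 mm thick), 71 mm from the stand's axis along its -x, 234 mm above the worktop. The tip stands upright about 30 mm above the hook's bend.
- hook_seat (a point): Where a hung eye rests on the empty hook: the low bend of its wire, 60 mm from the stand's axis along its -x, 205 mm above the worktop.
- switch_ring (a joint): Angle (rad) of the grinder's sprung switch ring, pushed round under the lip by the lid's lugs, clockwise from above. 0 at rest; it starts to move after the lid has turned about 0.1 from the slots, so it reads the lid's angle less 0.1: 0.69 at the half-way mark. Return spring 0.035 N m at first, 0.10 at half-way. From about 0.75 on sprung lock catches resist much harder (0.4 N m); locked near 1.45.
- mug_used: White dotted mug, 82 mm across, 91 mm high, a bystander at the left. Origin at its underside.
- coffee_jar: Glass coffee jar, 75 mm across, 111 mm high, a bystander behind the work. Origin: centre of its underside.
- cafetiere: Black cafetiere, 96x138 mm, 210 mm high, a bystander behind the work. Origin at its underside.
Things that resemble listed ones, but are neither listed nor needed, are in the scene too. There is more than one size of the hook_stand; the one meant has the size given above.

How it is judged:
By the outcome, as a careful person would: the job done as asked, in the order asked, and still so for the second after the job is handed in, while the arm keeps its last pose, push and grip.
It also fails if it takes over 64 s, if anything falls off the work surface, if the arm or the gripper's body presses on something with over 40 N, if the wrist force passes 120 N, or if a joint passes its speed limit or range.

### The arm

A 6-joint arm with a two-finger parallel gripper is mounted at the origin on a cart in front of the work surface, level with it; the furniture and walls round the work are solid. World frame = base frame: x ahead of the robot, y to its left, z up, the work surface at z = 0. Lengths are in m, angles in rad, forces in N, time in s.
With the tool pointing down it reaches from about 0.4 to 0.825 m from the base axis. Payload 7 kg.
Tool frame: the origin (TCP) lies at the very end of the fingers, on their centre line; the grasp point (between the pads) lies 19 mm behind it; z points along the fingers, y is the line along which they close (so a half turn about z gives the same grasp; the last joint's range is limited). The gripper opens to 88 mm and grips with 3 to 60 N. Pads are 19 mm wide; open, the fingers measure 130 mm over their backs; the gripper's body (78 mm by 193 mm) begins 47 mm behind the grasp point.
Start: joints at [-0.974, 0.359, 0.012, 0, -1.224, -0.288], TCP at [0.205, -0.643, 0.227] pointing down, gripper open.
Joint ranges: [-3.07, 3.07], [-1.43, 2.12], [-1.02, 1.25], [-3.03, 1.67], [-3.05, -0], [-3.03, 3.03]. Speed limits (rad/s): [2.39, 2.39, 3.01, 3.14, 3.14, 3.14].

### API

Orientations are given as [roll, pitch, yaw] about the fixed x, y, z axes, in that order (R = Rz(yaw) Ry(pitch) Rx(roll)).
In Python, from station import arm gives the robot as it stands.
- The arm moves only by the tool step_arm, never from a script. Its argument "rows" is a list of rows, each a list of 5 numbers: the shift along the world's x, y, z in m, then the turn about the world's z in rad, then the finger opening in m, from 0 to 0.0876. In form: [[x, y, z, spin, gripper], ...]. A call has 1 to 20 rows; each row is the pose to reach, as a shift and turn from the pose commanded when the call began; what a row does not reach only later rows make up. A row lasts 1/10 s, in which the tool goes at most 50 mm and 8.59 degrees, less where a joint would pass 70% of its speed; a pose out of reach is approached as far as the arm can. A call with a gripper value outside its range is refused whole. The fingers move at their own pace and stop on an object; "newtons" is the grip in N (left out, the last holds). Time passes only in rows, so rows that repeat a pose let the fingers close. It gives the time, the measured TCP pose, the force, the opening and the grip force at its end, in the units of the state.
- arm.get_state(): the state, without advancing time (a new reading comes with each control period).
- arm.grab_frame(name): name is "scene" or "top" or "wrist"; returns a dict with "color" (384x512x3 uint8, blue, green, red), "vfov" (degrees; the focal length in pixels is half the picture's height over the tangent of half this angle, whatever the lens; pixels are square), "cx", "cy" (the principal point, pixels), "rvec" (rotation vector, rad) and "tvec" (3), from world to camera coordinates, as OpenCV has them. Camera axes: x right, y down, z forward; pixel columns grow to the right and rows downward; lengths in m; the calibration is good to about 2 mm. A picture is of the moment at which its call begins. There is no depth.
- arm.job_done(): hands the job in; it is judged then, once.
The state is a dict: "t": time; "q": joint angles; "qd": joint speeds; "joint_efforts": joint torques, N m; "eef_pos": TCP position; "ee_rot": TCP orientation; "force": force on the tool from outside, world axes, zero at the start; "moment": the same for the moment, N m; "width": finger opening in m; "gripper_force": force on a finger pad.
Only numpy, scipy, OpenCV 4.12 (cv2) and the standard library are available. Lean on these libraries where they do the work, as an engineer would, in place of code of your own. Each camera call takes 0.05 s, during which the arm holds its last target. There are 200 camera calls.

## Working session

There is one attempt and no reset: what is moved stays moved. The work goes in short steps, Python scripts to look and compute and a tool call to move; the robot and the scene stay as the last step left them, time stands still between calls to the robot, and variables do not carry over. Pictures are saved under pics/ and viewed, at most 10 in all, crops included, and the job is handed in when it is done.

Besides the shell and the picture viewer there is one more tool, called after "Request:" as name(argument=value, ...) on one line, values as JSON. step_arm: Moves the arm, as the interface text tells. Its arguments: {"type":"object","properties":{"rows":{"type":"array"},"newtons":{"type":"number"}},"required":["rows"]}

```bash
mkdir -p pics
cat > h.py <<'E'
import numpy as np, cv2
from station import arm
def cal(f):
    h,w=f["color"].shape[:2]; F=h/2/np.tan(np.radians(f["vfov"])/2)
    K=np.array([[F,0,f["cx"]],[0,F,f["cy"]],[0,0,1]]); R=cv2.Rodrigues(np.array(f["rvec"],float))[0]
    return K,R,np.array(f["tvec"],float).ravel()
def ray(f,p):
    K,R,t=cal(f); d=R.T@np.linalg.inv(K)@np.array([p[0],p[1],1.]); return -R.T@t,d/np.linalg.norm(d)
def onz(f,p,z):
    c,d=ray(f,p); return c+d*(z-c[2])/d[2]
def tri(f1,p1,f2,p2):
    a,d=ray(f1,p1); b,e=ray(f2,p2)
    s=np.linalg.lstsq(np.c_[d,-e],b-a,rcond=None)[0]; x,y=a+d*s[0],b+e*s[1]
    return (x+y)/2,np.linalg.norm(x-y)
def proj(f,X):
    K,R,t=cal(f); c=K@(R@np.array(X,float)+t); return c[:2]/c[2]
def save(name,f,crop=None,s=1):
    im=f["color"]
    if crop: x0,y0,x1,y1=crop; im=im[y0:y1,x0:x1]
    cv2.imwrite("pics/"+name+".png",cv2.resize(im,None,fx=s,fy=s,interpolation=cv2.INTER_CUBIC))
E
python3 - <<'E'
from h import *
import pickle
fs={n:arm.grab_frame(n) for n in("scene","top")}
pickle.dump(fs,open("f0.pkl","wb"))
for n,f in fs.items(): save(n+"0",f,None,1.5); print(n,f["vfov"],ray(f,(256,192)))
print(arm.get_state())
E
```

```text
scene 51.48556714922526 (array([-0.02987035,  0.7721621 ,  0.7674523 ]), array([ 0.50040872, -0.68331144, -0.53167339]))
top 50.52984540713782 (array([0.33618694, 0.03852996, 1.26095706]), array([ 0.17040216,  0.01234218, -0.9852973 ]))
{'t': 0.1, 'q': array([-9.73889359e-01,  3.59341586e-01,  1.11793130e-02, -3.14035871e-04,
       -1.22411515e+00, -2.88067759e-01]), 'qd': array([-0.00073568,  0.00010812,  0.00208537,  0.00015468, -0.00025567,
        0.00109981]), 'joint_efforts': array([-1.62515858e-03, -5.84162843e+01,  2.93751597e+01,  7.01555550e+00,
        1.01557942e-02, -4.97388328e-05]), 'eef_pos': array([ 0.20499503, -0.64266785,  0.22571092]), 'ee_rot': array([ 3.14008870e+00, -1.37754557e-04, -2.83286026e+00]), 'force': array([ 0.55028888, -0.21349555,  0.05924058]), 'moment': array([0.00937075, 0.04752105, 0.04162939]), 'gripper_force': 0.0, 'width': 0.08767424736749069}
```

View pics/scene0.png

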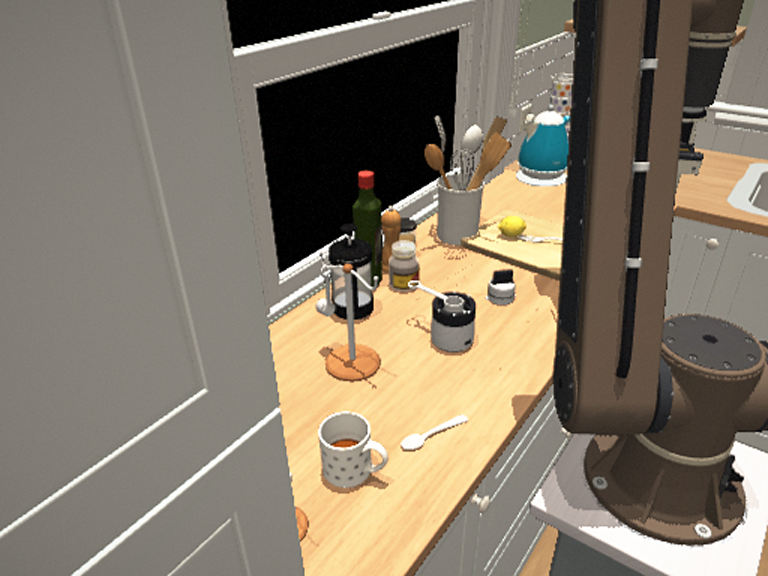

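View pics/top0.png

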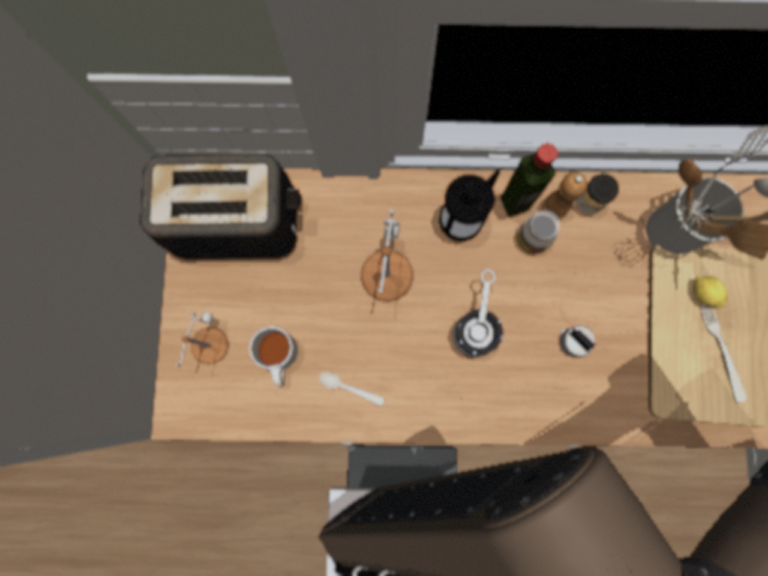

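The scene view shows the full-size stand's foot at about (353,362), the grinder at (453,320) and the lid at (502,287). The top view has the scoop's eye at (488,277), the collar at (479,333), the lid at (578,342) and the stand at (387,275). A smaller decoy stand is at the left, at (208,345). I'll zoom in on both views next.

Run:
```python
from h import *
import pickle
fs=pickle.load(open("f0.pkl","rb"))
a=fs["top"]["color"][135:255,230:410]; b=fs["scene"]["color"][150:260,200:350]
a=cv2.resize(a,None,fx=4.4,fy=4.4,interpolation=cv2.INTER_CUBIC);b=cv2.resize(b,None,fx=5.2,fy=5.2,interpolation=cv2.INTER_CUBIC)
cv2.imwrite("pics/ta.png",a);cv2.imwrite("pics/sb.png",b)
f=fs["top"]
for n,p,z in[("collar",(319,222),.0945),("eye",(325,185),.098),("lidbar",(386,227),.074),("foot",(258,183),.01)]: print(n,onz(f,p,z))
```

```text
collar [ 0.45333745 -0.12942123  0.0945    ]
eye [ 0.56121917 -0.14749507  0.098     ]
lidbar [ 0.44380795 -0.32807188  0.074     ]
foot [0.58124476 0.04844381 0.01      ]
```

View pics/ta.png

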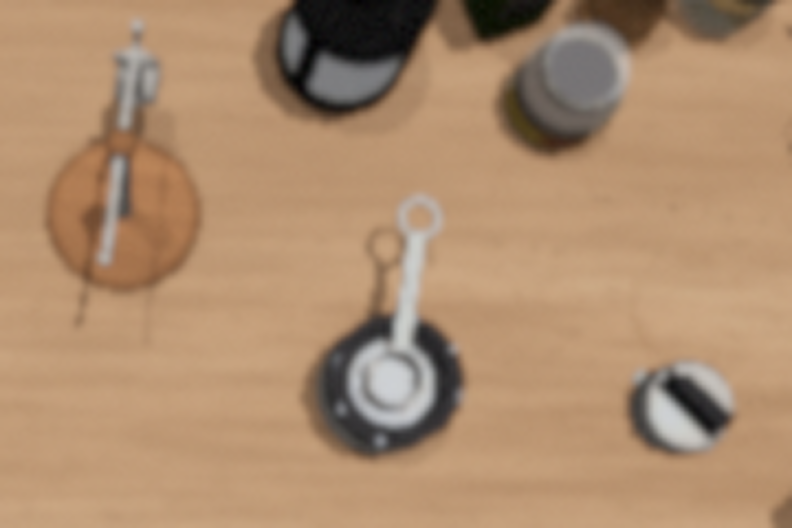

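View pics/sb.png

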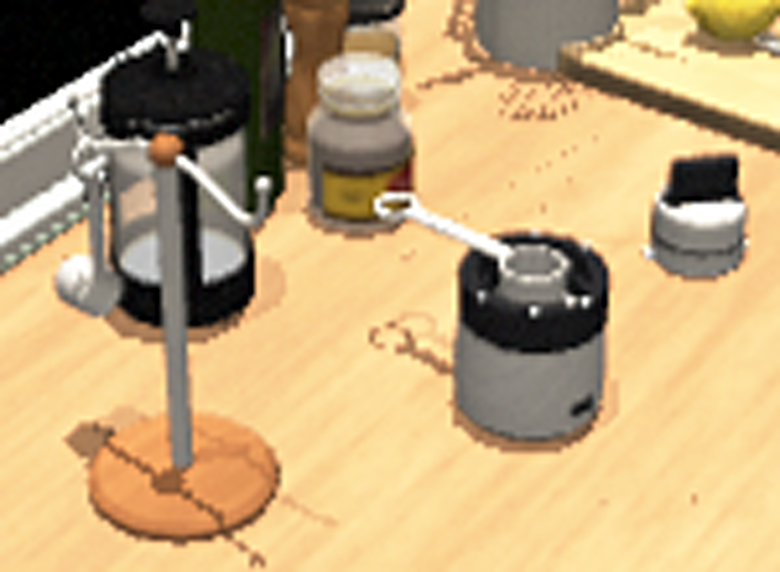

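Run:
```python
from h import *
import pickle
fs=pickle.load(open("f0.pkl","rb")); T,S=fs["top"],fs["scene"]
t=lambda x,y:((x+.5)/4.4-.5+230,(y+.5)/4.4-.5+135)
s=lambda x,y:((x+.5)/5.2-.5+200,(y+.5)/5.2-.5+150)
for n,a,b in[("tip",(104,262),(263,183)),("knob",(122,143),(166,148)),("eye",(419,217),(394,206))]:
    print(n,tri(T,t(*a),S,s(*b)))
for n,a,z in[("foot",(124,212),.012),("eye",(419,217),.098),("cuprim",(391,381),.1),("handle_in",(402,338),.1),("bar1",(672,381),.074),("bar2",(720,426),.074),("collar",(391,383),.0945),("tip",(104,262),.234),("knob",(122,143),.232),("liddrumtop",(689,406),.045)]:
    print(n,onz(T,t(*a),z).round(4))
c=onz(T,t(391,383),.0945)[:2]
for a in[(335,358),(342,409),(380,441),(452,348),(459,397)]:
    p=onz(T,t(*a),.0945)[:2]-c; print(p.round(4),np.hypot(*p).round(4),np.degrees(np.arctan2(p[1],p[0])).round(1))
```

```text
tip (array([0.50984054, 0.05894545, 0.22844945]), np.float64(0.001934885118603354))
knob (array([0.58229681, 0.04912589, 0.22053645]), np.float64(0.00035542192744190596))
eye (array([ 0.56621286, -0.1482883 ,  0.0896923 ]), np.float64(0.00045457575279353934))
foot [0.5815 0.0491 0.012 ]
eye [ 0.5644 -0.1471  0.098 ]
cuprim [ 0.455  -0.1272  0.1   ]
handle_in [ 0.4833 -0.1346  0.1   ]
bar1 [ 0.4606 -0.318   0.074 ]
bar2 [ 0.4312 -0.3487  0.074 ]
collar [ 0.4543 -0.1279  0.0945]
tip [0.5081 0.0583 0.234 ]
knob [0.5797 0.0491 0.232 ]
liddrumtop [ 0.4468 -0.3377  0.045 ]
[0.0158 0.0365] 0.0398 66.6
[-0.0175  0.0321] 0.0366 118.5
[-0.0378  0.0075] 0.0386 168.8
[ 0.0236 -0.0403] 0.0467 -59.6
[-0.0085 -0.0443] 0.0451 -100.8
```

Request:
step_arm(rows=[[0.08, 0.12, 0, -0.12, 0.05], [0.16, 0.25, 0, -0.25, 0.05], [0.24, 0.38, 0, -0.37, 0.05], [0.319, 0.503, -0.03, -0.489, 0.05], [0.319, 0.503, -0.03, -0.489, 0.05], [0.319, 0.503, -0.03, -0.489, 0.05], [0.319, 0.503, -0.03, -0.489, 0.05], [0.319, 0.503, -0.03, -0.489, 0.05], [0.319, 0.503, -0.03, -0.489, 0.05], [0.319, 0.503, -0.03, -0.489, 0.05], [0.319, 0.503, -0.03, -0.489, 0.05], [0.319, 0.503, -0.03, -0.489, 0.05], [0.319, 0.503, -0.03, -0.489, 0.05], [0.319, 0.503, -0.03, -0.489, 0.05], [0.319, 0.503, -0.03, -0.489, 0.05]], newtons=30)

```text
t: 1.6
eef_pos: [0.5236, -0.1404, 0.1963]
ee_rot: [-3.141, -0.001, 2.961]
force: [0.3, 0.3, -0.2]
width: 0.05
gripper_force: 0.0
```

Run:
```python
from h import *
import pickle
f=arm.grab_frame("wrist"); pickle.dump(f,open("w1.pkl","wb")); save("w1",f,None,1.5)
s=arm.get_state();print(s["t"],s["eef_pos"],s["ee_rot"],s["q"].round(2),f["vfov"],ray(f,(256,192)))
print(proj(f,(.524,-.140,.098)),proj(f,(.5644,-.1471,.098)),proj(f,(.4543,-.1279,.0945)))
```

```text
1.65 [ 0.52349953 -0.14076977  0.19649168] [-3.14151827e+00 -3.65059860e-04  2.96047289e+00] [ 0.1   0.16 -0.33 -0.   -1.08 -1.85] 62.87687640086037 (array([ 0.45369261, -0.12795526,  0.35372457]), array([ 0.25941253, -0.04365043, -0.96477965]))
[255.77255628 193.83463419] [255.99838615 238.75709263] [255.14706671 107.15221074]
```

View pics/w1.png

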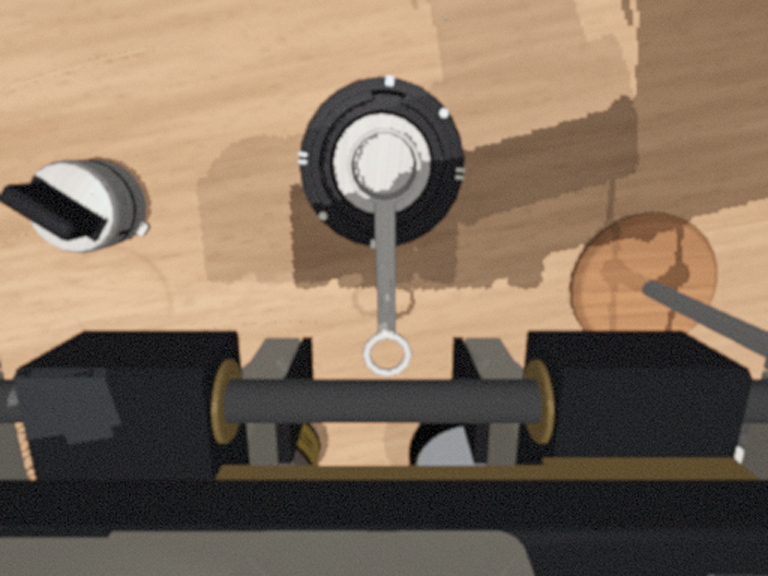

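The wrist view shows the scoop's eye at (387,353), with the handle running straight up to the cup at (386,165). The collar ribs are at (389,80) and (373,243), the pips at (444,113) and (322,215), and the twin ribs at (302,157) and (460,172). The lid is at (75,205).

Run:
```python
from h import *
import pickle
f=pickle.load(open("w1.pkl","rb")); P=lambda x,y:((x+.5)/1.5-.5,(y+.5)/1.5-.5)
R=[onz(f,P(*p),.0945) for p in[(389,80),(373,243),(302,157),(460,172),(444,113),(322,215)]]
for i in(0,2,4):
    d=R[i]-R[i+1]; print(((R[i]+R[i+1])/2).round(4),np.hypot(*d[:2]).round(4),np.degrees(np.arctan2(d[1],d[0])).round(1))
e=onz(f,P(387,353),.098);h=onz(f,P(385.5,215),.1);print(e,h,np.degrees(np.arctan2(*(e-h)[1::-1])))
```

```text
[ 0.4562 -0.1295  0.0945] 0.0843 163.9
[ 0.4559 -0.1291  0.0945] 0.0845 -105.5
[ 0.4564 -0.1292  0.0945] 0.0835 118.7
[ 0.56134082 -0.14491299  0.098     ] [ 0.48201805 -0.13155142  0.1       ] -9.56146439980315
```

Request:
step_arm(rows=[[0, 0.0015, -0.04, 0, 0.05], [0, 0.0015, -0.08, 0, 0.05], [0, 0.0015, -0.105, 0, 0.05], [0, 0.0015, -0.118, 0, 0.05], [0, 0.0015, -0.118, 0, 0.05], [0, 0.0015, -0.118, 0, 0.03], [0, 0.0015, -0.118, 0, 0.0], [0, 0.0015, -0.118, 0, 0.0], [0, 0.0015, -0.118, 0, 0.0], [0, 0.0015, -0.118, 0, 0.0], [0, 0.0015, -0.118, 0, 0.0], [0, 0.0015, -0.118, 0, 0.0], [0, 0.0015, -0.118, 0, 0.0]], newtons=30)

```text
t: 2.95
eef_pos: [0.5243, -0.1385, 0.0787]
ee_rot: [3.142, 0.0, 2.962]
force: [0.6, 0.7, 0.7]
width: 0.0101
gripper_force: 30.0
```

Request:
step_arm(rows=[[0, 0, 0.005, 0, 0], [0, 0, 0.015, 0, 0], [0, 0, 0.03, 0, 0], [0, 0, 0.05, 0, 0], [0, 0, 0.07, 0, 0], [0, 0, 0.09, 0, 0], [0, 0, 0.11, 0, 0], [0, 0, 0.13, 0, 0], [0, 0, 0.15, 0, 0], [0, 0, 0.161, 0, 0], [0, 0, 0.163, 0, 0], [0, 0, 0.163, 0, 0]])

```text
t: 4.15
eef_pos: [0.5239, -0.1385, 0.2415]
ee_rot: [3.141, 0.0, 2.961]
force: [-0.9, 0.6, -0.3]
width: 0.0102
gripper_force: 30.0
```

Run:
```python
from h import *
import pickle
s=arm.get_state();print(s["eef_pos"],s["force"],s["width"])
fs={n:arm.grab_frame(n) for n in("wrist","scene","top")}; pickle.dump(fs,open("f2.pkl","wb"))
a=cv2.resize(fs["wrist"]["color"][60:300,130:510],(600,379)); b=cv2.resize(fs["scene"]["color"][130:260,200:350],(230,200),interpolation=cv2.INTER_CUBIC)
b=cv2.resize(fs["scene"]["color"][130:230,200:340],(560,400),interpolation=cv2.INTER_CUBIC)
w=cv2.resize(fs["wrist"]["color"],None,fx=.9,fy=.9)
o=np.zeros((600,800,3),np.uint8); o[:300,:420]=cv2.resize(b,(420,300)); o[300:,:400]=cv2.resize(fs["wrist"]["color"],(400,300)); o[:375,420:]=cv2.resize(fs["top"]["color"][130:262,230:364],(380,375),interpolation=cv2.INTER_CUBIC)
cv2.imwrite("pics/m2.png",o)
```

```text
[ 0.52392033 -0.13846298  0.24145896] [-0.87451836  0.57281942 -0.3075673 ] 0.010195803629942875
```

View pics/m2.png

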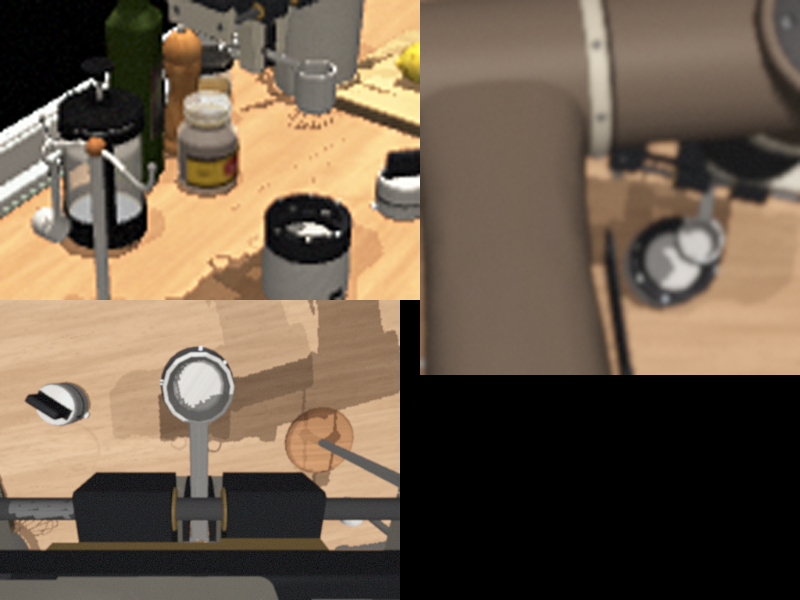

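The three views show the scoop held and clear of the grinder. The empty hook's tip is free at about (152,170) in the scene tile. Next I'll check the grasp and carry the scoop over the hook.

Run:
```python
from h import *
import pickle
f=pickle.load(open("f2.pkl","rb"))["wrist"]
g=cv2.cvtColor(f["color"],cv2.COLOR_BGR2GRAY)
p=np.array([.5239,-.1385]);u=np.array([np.cos(np.radians(-9.8)),np.sin(np.radians(-9.8))])
for d in(-.07,-.07-.0195,-.07+.0195): print(d,proj(f,[*(p+u*d),.2625]),proj(f,[*(p+u*d),.2575]))
c=cv2.HoughCircles(cv2.medianBlur(g,3),cv2.HOUGH_GRADIENT,1,200,param1=100,param2=25,minRadius=25,maxRadius=70);print(c)
```

```text
-0.07 [253.95741914 108.83467226] [253.98658133 108.73929687]
-0.08950000000000001 [253.51013749  58.81888961] [253.55685015  60.5550759 ]
-0.0505 [254.37118139 155.10225893] [254.3852045  153.43548802]
[[[253.5 113.5  40.3]]]
```

Request:
step_arm(rows=[[-0.003, 0.012, 0, 0, 0], [-0.01, 0.04, 0, 0.01, 0], [-0.018, 0.07, 0, 0.02, 0], [-0.026, 0.1, 0.003, 0.03, 0], [-0.033, 0.13, 0.006, 0.04, 0], [-0.041, 0.16, 0.01, 0.05, 0], [-0.047, 0.185, 0.01, 0.05, 0], [-0.051, 0.198, 0.01, 0.05, 0], [-0.052, 0.202, 0.01, 0.05, 0], [-0.052, 0.202, 0.01, 0.05, 0], [-0.052, 0.202, 0.01, 0.05, 0]])

```text
t: 5.4
eef_pos: [0.472, 0.0632, 0.2513]
ee_rot: [-3.141, -0.0, 3.011]
force: [0.8, -0.9, -0.0]
width: 0.01
gripper_force: 30.0
```

Run:
```python
from h import *
import pickle
s=arm.get_state();print(s["eef_pos"],s["ee_rot"],s["force"],s["width"])
fs={n:arm.grab_frame(n) for n in("wrist","scene","top")}; pickle.dump(fs,open("f3.pkl","wb"))
for n in fs: print(n,[proj(fs[n],X).round(1) for X in[(.510,.0584,.230),(.510,.0584,.270)]])
o=np.zeros((600,800,3),np.uint8); o[:400,:400]=cv2.resize(fs["scene"]["color"][120:220,190:290],(400,400),interpolation=cv2.INTER_CUBIC); o[:400,400:]=cv2.resize(fs["top"]["color"][130:230,220:320],(400,400),interpolation=cv2.INTER_CUBIC)
o[400:,:267]=cv2.resize(fs["wrist"]["color"],(267,200))
cv2.imwrite("pics/m3.png",o)
```

```text
[0.47202694 0.06316908 0.2513228 ] [-3.14123656e+00 -3.87392455e-04  3.01143235e+00] [ 0.7805877  -0.86780625 -0.04075742] 0.010000347088173434
wrist [array([255.5, 283.2]), array([255.6, 325.2])]
scene [array([250.6, 184.2]), array([250.3, 170.9])]
top [array([253.3, 193.7]), array([253., 191.])]
```

View pics/m3.png

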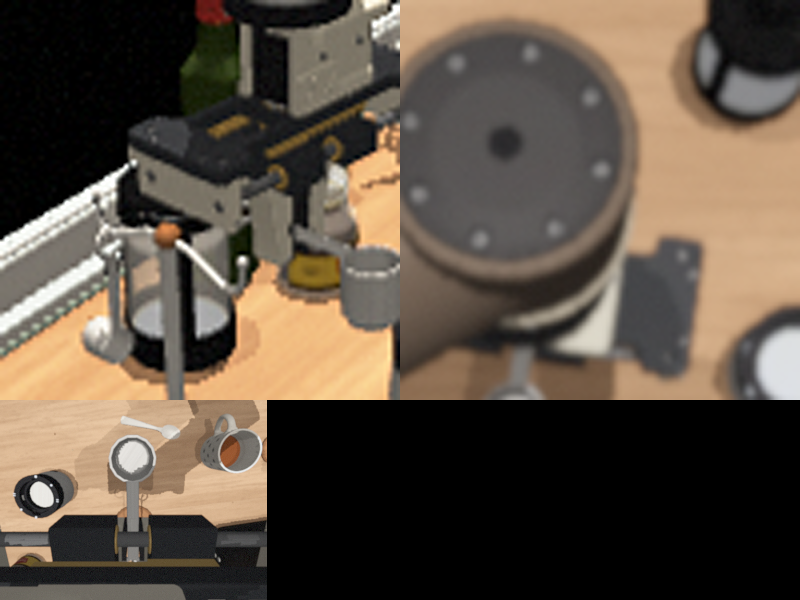

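Run:
```python
from h import *
import pickle
fs=pickle.load(open("f3.pkl","rb"))
a,b=fs["scene"]["color"][155:215,235:295],fs["wrist"]["color"][60:310,200:330]
o=np.zeros((600,800,3),np.uint8);o[:480,:480]=cv2.resize(a,(480,480),interpolation=cv2.INTER_CUBIC);o[:577,490:790]=cv2.resize(b,(300,577),interpolation=cv2.INTER_CUBIC);cv2.imwrite("pics/m4.png",o)
u=np.array([np.cos(-.13),np.sin(-.13)]);p=np.array([.472,.0632])
for n in("scene","wrist"):
  print(n,[proj(fs[n],[*(p+u*d),z]).round(1) for d,z in((-.07,.2725),(-.07,.231),(-.0895,.2725),(.038,.27))])
```

```text
scene [array([282.8, 184.6]), array([282.4, 199. ]), array([289.1, 187.4]), array([250.4, 170.9])]
wrist [array([255.6, 108.8]), array([255.4, 108.2]), array([255.6,  58.7]), array([255.3, 324.7])]
```

View pics/m4.png

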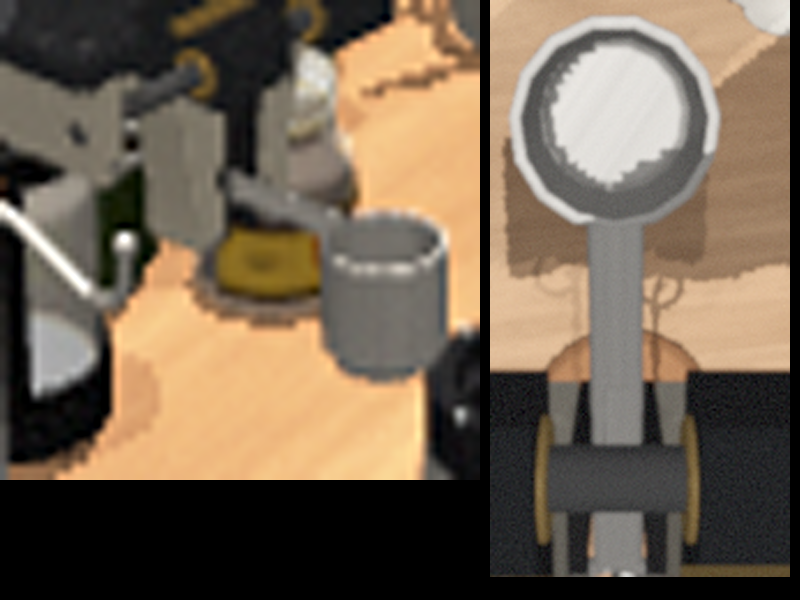

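The close-up shows the hook's ball at (125,240) and the cup rim level at (383,243), both within about 1 px of where I predicted. I'll lower the eye over the tip.

Request:
step_arm(rows=[[-0.001, 0, -0.005, 0, 0], [-0.001, 0, -0.012, 0, 0], [-0.001, 0, -0.019, 0, 0], [-0.001, 0, -0.026, 0, 0], [-0.001, 0, -0.033, 0, 0], [-0.001, 0, -0.04, 0, 0], [-0.001, 0, -0.046, 0, 0], [-0.001, 0, -0.05, 0, 0], [-0.001, 0, -0.05, 0, 0]])

```text
t: 6.45
eef_pos: [0.4709, 0.0633, 0.2009]
ee_rot: [-3.141, -0.001, 3.011]
force: [0.2, 1.2, -0.1]
width: 0.0103
gripper_force: 30.0
```

Run:
```python
from h import *
import pickle
s=arm.get_state();print(s["eef_pos"],s["ee_rot"],s["force"],s["moment"],s["width"])
fs={n:arm.grab_frame(n) for n in("wrist","scene")}; pickle.dump(fs,open("f4.pkl","wb"))
a,b=fs["scene"]["color"][160:220,230:290],fs["wrist"]["color"][60:310,200:330]
o=np.zeros((600,800,3),np.uint8);o[:480,:480]=cv2.resize(a,(480,480),interpolation=cv2.INTER_CUBIC);o[:577,490:790]=cv2.resize(b,(300,577),interpolation=cv2.INTER_CUBIC);cv2.imwrite("pics/m5.png",o)
```

```text
[0.47086156 0.06333301 0.20094702] [-3.14104506e+00 -8.07362271e-04  3.01133354e+00] [ 0.1569661   1.19675283 -0.12815169] [-0.0430983  -0.01534896 -0.01784354] 0.010298241103106977
```

View pics/m5.png

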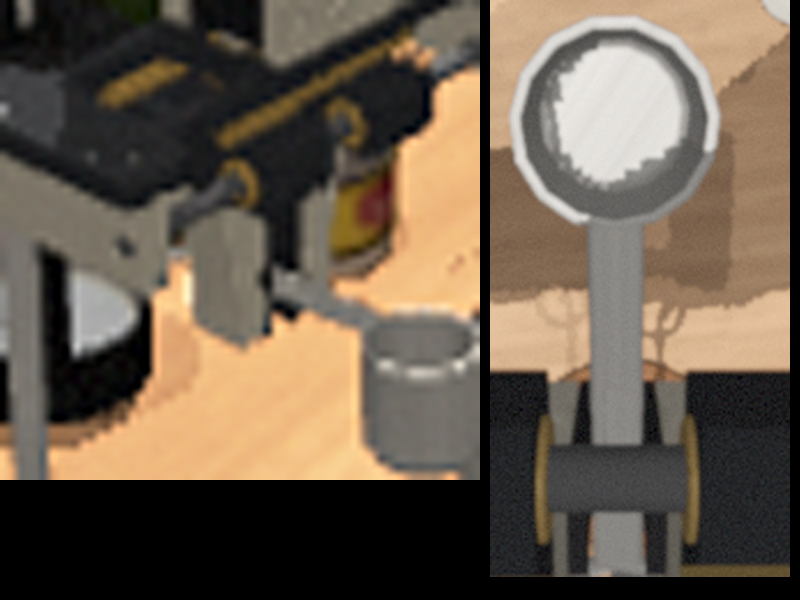

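Request:
step_arm(rows=[[0, 0, -0.005, 0, 0], [0, 0, -0.005, 0, 0], [0, 0, -0.005, 0, 0.02], [0, 0, -0.005, 0, 0.05], [0, 0, -0.005, 0, 0.085], [0, 0, -0.005, 0, 0.085], [0, 0, -0.005, 0, 0.085], [0, 0, -0.005, 0, 0.085], [0, 0, -0.005, 0, 0.085], [0, 0, -0.005, 0, 0.085]])

```text
t: 7.55
eef_pos: [0.4711, 0.0634, 0.1966]
ee_rot: [-3.142, -0.0, 3.011]
force: [0.2, -0.1, 0.4]
width: 0.0684
gripper_force: 0.0
```

Run:
```python
from h import *
f=arm.grab_frame("scene");save("s6",f,(200,130,330,270),4.2)
print(arm.get_state()["force"])
```

```text
[-0.47760113  0.35909525 -0.26438032]
```

View pics/s6.png

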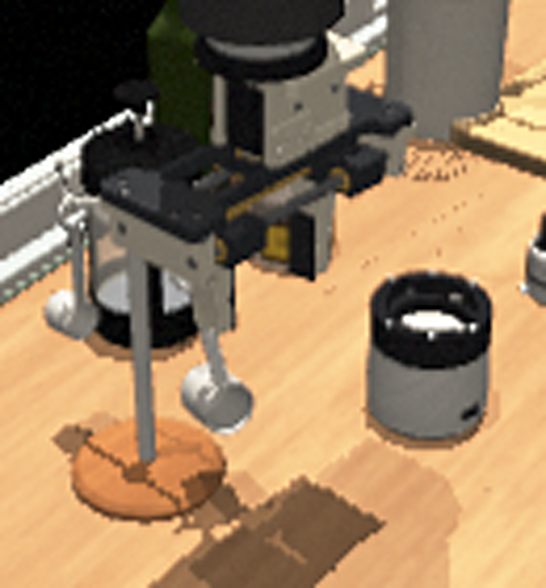

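The scene view shows the scoop hanging on the near hook, with its handle at (212,350) and its cup at (220,395), and the fingers open around it. That's all 10 pictures used, so from here I check by numbers only. Next I'll retreat upward and hover over the lid.

Request:
step_arm(rows=[[0, 0, 0.01, 0, 0.085], [0, 0, 0.03, 0, 0.085], [0, 0, 0.055, 0, 0.085], [-0.01, 0, 0.08, 0, 0.085], [-0.025, -0.02, 0.09, 0.05, 0.085], [-0.025, -0.06, 0.09, 0.15, 0.085], [-0.025, -0.1, 0.08, 0.28, 0.085], [-0.025, -0.15, 0.05, 0.42, 0.085], [-0.025, -0.2, 0.03, 0.56, 0.085], [-0.025, -0.25, 0.01, 0.7, 0.085], [-0.025, -0.3, -0.01, 0.84, 0.085], [-0.025, -0.35, -0.02, 0.933, 0.085], [-0.025, -0.398, -0.027, 0.933, 0.085], [-0.025, -0.398, -0.027, 0.933, 0.085], [-0.025, -0.398, -0.027, 0.933, 0.085], [-0.025, -0.398, -0.027, 0.933, 0.085]])

```text
t: 9.2
eef_pos: [0.4455, -0.3358, 0.1693]
ee_rot: [3.14, -0.001, -2.342]
force: [0.3, 0.6, 0.0]
width: 0.0851
gripper_force: 0.0
```

Run:
```python
from h import *
import pickle
s=arm.get_state();print(s["eef_pos"],s["ee_rot"],s["q"].round(2))
fs={n:arm.grab_frame(n) for n in("wrist","top")};pickle.dump(fs,open("f7.pkl","wb"));f=fs["wrist"]
print("exp",[proj(f,X).round(0) for X in[(.446,-.335,.074),(.4606,-.318,.074),(.4312,-.3487,.074)]])
g=f["color"][100:235,170:345].max(axis=2)
for y in range(0,135,6): print(y+100,''.join(' .:-=+*#%@'[int(v)*10//256] for v in g[y,::2]))
```

```text
[ 0.44553332 -0.33575563  0.16926688] [ 3.14044429e+00 -6.56974231e-04 -2.34170214e+00] [-0.29  0.21 -0.33  0.   -1.03 -0.48]
exp [array([255., 196.]), array([256., 221.]), array([256., 172.])]
100 ******#**##****************************************************############*************
106 *****************************************************************#**********************
112 ***************************************************************************************#
118 *****************************************************************#**********************
124 ***************************************************************************************#
130 *************************************************************************#*************#
136 **************************************************************************************##
142 **#*****************************************+******************************************#
148 *************************************+==+==+=-++*********************************#****##
154 #********=-----==---------------=::--========----::--------------
[... 529 characters left out ...]
-..     . :=========-------------------------------=
196 ##########++++++++++++==+++-=+++====-.   ..  .:========--------------------------=------
202 ##########+++++++++++++==========+===.     .  --===-=-----------------------------==-=--
208 ##########+++++++++++++++===========-.     .  --==----=---------------------------=---==
214 ##########++++++++++++++++++++======+-.  .   :--------=-----------------------------=---
220 ###########+++++++++++**+*+**+++*+======+===------=-----=-------------------------------
226 . .*################################**######*=-----------------==-----------------:...:-
232 . .*########################################***+==--------------==----------------. .
```

Run:
```python
from h import *
import pickle
f=pickle.load(open("f7.pkl","rb"))["wrist"]
m=np.zeros((384,512),np.uint8); m[150:224,215:300]=(f["color"][150:224,215:300].max(axis=2)<62)*255
m=cv2.morphologyEx(m,cv2.MORPH_OPEN,np.ones((3,3)))
c=max(cv2.findContours(m,0,2)[0],key=cv2.contourArea); r=cv2.minAreaRect(c); b=cv2.boxPoints(r)
print(r,cv2.boundingRect(c))
W=np.array([onz(f,p,.074) for p in b]); print(W.mean(0).round(4))
for i in range(4):
    d=W[(i+1)%4]-W[i]; print(np.hypot(*d[:2]).round(4),np.degrees(np.arctan2(d[1],d[0])).round(1))
for y in range(160,218,8):
    x=np.where(m[y])[0]; print(y,x.min(),x.max())
print(proj(f,[.446,-.3345,.074]),proj(f,[.446,-.3345,.052]))
```

```text
((253.0, 188.5), (57.0, 18.0), 90.0) (244, 160, 19, 58)
[ 0.4431 -0.34    0.074 ]
0.0146 135.8
0.049 46.2
0.0153 -44.2
0.049 -134.6
160 244 259
168 244 262
176 244 262
184 244 261
192 244 261
200 244 261
208 244 261
216 246 259
[255.08533436 196.0818246 ] [255.0114918 189.3784989]
```

Request:
step_arm(rows=[[-0.001, -0.003, -0.03, 0, 0.06], [-0.001, -0.003, -0.06, 0, 0.05], [-0.001, -0.003, -0.09, 0, 0.05], [-0.001, -0.003, -0.11, 0, 0.05], [-0.001, -0.003, -0.12, 0, 0.05], [-0.001, -0.003, -0.12, 0, 0.05], [-0.001, -0.003, -0.12, 0, 0.025], [-0.001, -0.003, -0.12, 0, 0.0], [-0.001, -0.003, -0.12, 0, 0.0], [-0.001, -0.003, -0.12, 0, 0.0], [-0.001, -0.003, -0.12, 0, 0.0], [-0.001, -0.003, -0.12, 0, 0.0], [-0.001, -0.003, -0.12, 0, 0.0]], newtons=45)

```text
t: 10.6
eef_pos: [0.4453, -0.3377, 0.0498]
ee_rot: [-3.141, 0.0, -2.339]
force: [0.7, -0.2, 1.3]
width: 0.0137
gripper_force: 45.0
```

Request:
step_arm(rows=[[0, 0, 0.01, 0, 0], [0, 0, 0.04, 0, 0], [0, 0, 0.08, 0, 0], [0, 0.02, 0.12, -0.1, 0], [0.002, 0.05, 0.13, -0.22, 0], [0.004, 0.08, 0.13, -0.34, 0], [0.006, 0.11, 0.13, -0.46, 0], [0.008, 0.14, 0.13, -0.58, 0], [0.01, 0.17, 0.13, -0.7, 0], [0.011, 0.195, 0.13, -0.82, 0], [0.011, 0.2085, 0.13, -0.94, 0], [0.011, 0.2085, 0.13, -1.04, 0], [0.011, 0.2085, 0.13, -1.082, 0], [0.011, 0.2085, 0.13, -1.082, 0], [0.011, 0.2085, 0.13, -1.082, 0]])

```text
t: 12.1
eef_pos: [0.4559, -0.1291, 0.1798]
ee_rot: [3.141, -0.0, 2.864]
force: [0.1, -0.5, -1.4]
width: 0.0138
gripper_force: 45.0
```

Run:
```python
from h import *
import pickle
s=arm.get_state();print(s["eef_pos"],s["ee_rot"],s["q"].round(2),s["force"])
f=arm.grab_frame("wrist");pickle.dump(f,open("w8.pkl","wb"))
p=s["eef_pos"];a=s["ee_rot"][2];u=np.array([np.cos(a),np.sin(a)]);v=np.array([-u[1],u[0]]);lz=p[2]-.0498
print("bar ends",[proj(f,[*(p[:2]+u*d),lz+.074]).round(1) for d in(.023,-.023)])
print("lugs",[proj(f,[*(p[:2]+u*d),lz+.005]).round(1) for d in(.036,-.036)])
print("drum top",[proj(f,[*(p[:2]+w*.031),lz+.045]).round(1) for w in(u,v,-v)])
c=np.array([.4562,-.1292])
for k in(0,45,90,180,225,270):
    t=np.radians(164-k); print("mark",k,proj(f,[*(c+.0422*np.array([np.cos(t),np.sin(t)])),.0945]).round(1))
g=f["color"].max(axis=2)
for y in range(40,240,4): print(y,''.join(' .:-=+*#%@'[int(v)*10//256] for v in g[y,170:344:2]))
```

```text
[ 0.45592438 -0.12907699  0.17977627] [ 3.14148034e+00 -4.37170407e-05  2.86367851e+00] [ 0.14  0.06 -0.49 -0.   -1.02 -1.99] [ 0.087161   -0.46332302 -1.43798623]
bar ends [array([255.5, 217. ]), array([255.4, 306. ])]
lugs [array([255.3, 162. ]), array([255.2, 262.3])]
drum top [array([255.4, 184.2]), array([199.8, 238.2]), array([310.9, 238.3])]
mark 0 [255.3 145.4]
mark 45 [293.5 161.4]
mark 90 [307.6 198.1]
mark 180 [255.  246.2]
mark 225 [219.1 232.4]
mark 270 [202.7 197.9]
40 @@@@@@@@@@@@@@@@@@@@@@@@@@@@@@@@@@@@@@@@@@@@@@@@@@@@@@@@@%%%%%%%%%%%%%%%%%%%%%%%%%%%%%%
44 %%%%%@@@@@@@@@@@@@@@@@@@@@@@@@@@@@@@@%#%@@@@@@%%%@@@@@%%%%%%%%%%%%%%%%%%%%%%%%%%%%%%%%%
48 @@@@@@@@@@@@@@@@@@@@@@@@@@@@@@@@@@@@@@%%@@@@@@@@@@@@%%%%%%%%%%%%%%%%%%%%%%%%%%%%%%%%%%%
52 @@@@@@@@@@%%@@@@@@@@@@@@@@@@@@@@@@@@@@@@@@@@@@@@@%%%%%%%%%%%%%%%%%%%%%%%%%%%%%%%%%%%%%%
56 %%%%%%%@@@@@@@@@@@@@@@@@@@@@@@@@@@@@@@@@@@@@%%%%%%%%%%%%%%%%%%%%%%%%%%%%%%%%%%%%%%%%%%%
60 %%@@@@@@@@@@@@@@@@@@@@@@@@@@@@@@@@@@@@@@%@@%%%%%%%%%%%%%%%%%%%%%%%%%%%%%%%%%%%%%%%%%%%%
64 @%@@@@@@@@@@@@@@@@@@@@@@@@@@@@@%%%%@@@@@@%%%%%%%%%%%%%%%%%%%%%%%%%
[... 3269 characters left out ...]
+++=.   ..  . ..   .+*++++++++++==-...#@@@@@@@@@@@@@@%@@
212 @@%@@%%%%@@@@%@%%+.-==++++++++++++=....   ...  .. :+*+++*+++++++==-.-%@@@@@@@@@@@@@@@@@
216 %@%%%%%%%%%@@@@@@%+==+++++++++++++=.    .  . ..   :++++++++++++++==-%@@@@@@@@@@@@@@@@@@
220 *****************+:------+++++++++=.... .  .. ..  .++++++++++-----:-*******************
224  ............. ..........=+++++++=-. ........  ...:=++++++++-...... ...................
228 ..... ...................========..... ....... .....:=======-.............   ..........
232 ............. . .........=======-..  .......... . . .======+-...... ..... .............
236 .... ....................=======:.. .............   .:======-. .. .................. ..
```

Request:
step_arm(rows=[[0, 0, -0.01, 0, 0], [0, 0, -0.02, 0, 0], [0, 0, -0.028, 0, 0], [0, 0, -0.033, 0, 0], [0, 0, -0.036, 0, 0], [0, 0, -0.038, 0, 0], [0, 0, -0.04, 0, 0], [0, 0, -0.04, 0, 0]])

```text
t: 12.95
eef_pos: [0.4561, -0.129, 0.1395]
ee_rot: [3.142, -0.0, 2.862]
force: [-0.3, -0.5, -2.2]
width: 0.0133
gripper_force: 45.0
```

Request:
step_arm(rows=[[0, 0, -0.003, 0, 0], [0, 0, -0.006, 0, 0], [0, 0, -0.008, 0, 0], [0, 0, -0.009, 0, 0], [0, 0, -0.0095, 0, 0], [0, 0, -0.0095, 0, 0]])

```text
t: 13.55
eef_pos: [0.4561, -0.1291, 0.13]
ee_rot: [-3.142, -0.0, 2.862]
force: [0.6, 0.8, -1.6]
width: 0.0138
gripper_force: 45.0
```

Request:
step_arm(rows=[[0, 0, -0.0005, 0, 0], [0, 0, -0.001, 0, 0], [0, 0, -0.001, 0, 0]])

```text
t: 13.85
eef_pos: [0.4563, -0.1291, 0.1298]
ee_rot: [-3.142, 0.001, 2.863]
force: [-3.5, 0.5, 6.2]
width: 0.0135
gripper_force: 45.0
```

Request:
step_arm(rows=[[0, 0, 0.0004, -0.05, 0], [0, 0, 0.0004, -0.13, 0], [0, 0, 0.0004, -0.21, 0], [0, 0, 0.0004, -0.29, 0], [0, 0, 0.0004, -0.37, 0], [0, 0, 0.0004, -0.45, 0], [0, 0, 0.0004, -0.53, 0], [0, 0, 0.0004, -0.6, 0], [0, 0, 0.0004, -0.66, 0], [0, 0, 0.0004, -0.7, 0], [0, 0, 0.0004, -0.73, 0], [0, 0, 0.0004, -0.75, 0], [0, 0, 0.0004, -0.75, 0]])

```text
t: 15.15
eef_pos: [0.4579, -0.1281, 0.13]
ee_rot: [3.138, 0.001, 2.112]
force: [2.6, 5.7, -0.1]
width: 0.0136
gripper_force: 45.0
```

Run:
```python
from h import *
import pickle
s=arm.get_state();print(s["eef_pos"],s["ee_rot"],s["q"].round(3),s["force"],s["moment"])
f=arm.grab_frame("wrist");pickle.dump(f,open("w9.pkl","wb"))
p=s["eef_pos"];a=s["ee_rot"][2];lz=.08
u=np.array([np.cos(a),np.sin(a)])
c=np.array([.4562,-.1292])
print("bar end",proj(f,[*(c+u*.023),.154]),proj(f,[*(c+u*.023),.125]))
for k in(0,45,90,225,270):
    t=np.radians(164-k); print("mark",k,proj(f,[*(c+.0422*np.array([np.cos(t),np.sin(t)])),.0945]).round(1))
g=f["color"].max(axis=2)
for y in range(130,226,4): print(y,''.join(' .:-=+*#%@'[int(v)*10//256] for v in g[y,186:326:2]))
```

```text
[ 0.45793293 -0.12808861  0.13001466] [3.13769168e+00 7.51371095e-04 2.11214580e+00] [ 1.420e-01  1.180e-01 -5.530e-01 -1.000e-03 -8.970e-01 -2.741e+00] [ 2.64562676  5.66741911 -0.10193536] [ 2.07422251 -1.06539292  0.11926958]
bar end [251.16433981 216.34172866] [251.6063129  198.03426637]
mark 0 [205.9 172.1]
mark 45 [254.3 154.1]
mark 90 [301.1 175.4]
mark 225 [249.9 276.4]
mark 270 [206.4 258.7]
130 ++++++++++++++++++++++++++++++++++++++++++****************************
134 +++++++++++++++++++++++++++++++++=+++++++*****************************
138 ++++++++++++++++++++++++++++============+***************************##
142 ++++++++++++++++++++++=======================+*********************#@@
146 +++++++++++++++++=:=========-----:-:---=========+******************%@@
150 +++++++++++++++=-====-::.. . . .. .. .   ...:-=====+**************%@@@
154 +++++++++++++=-===-: . ...... ..:***=.......   .:-===+**********+#@%@@
158 +++++++++++=-==:........... .....-++:............ ..-==++++++++++%%%%@
162 +++++++++++=-............................. .. ........:=+++++++*%%%%%@
166 ++++++++++-......
[... 403 characters left out ...]
===----...........:++++#*
190 ++-........ ....-:-=============+++++++===========-:::. ........:++++*
194 +=.......... . :-=======+++****************++=======--:..........=**#%
198 *=. ........ .-======+++**+::.:.:.:.:::::.-+*++++=====-:... .... :#%%@
202 #:...........-====++++****=........ ..  ...++++++++====-:..... ...+%%@
206 + .... .....-===+++++++***=. .    ........:++++*++++++===:........:#@@
210 =..........-==+++++++++**+=. .. ... . . . :+++++++++++++==:.......:%@@
214 =. ...  ..:==+++++++++++++=.. . . .      .:+++++++++++++==-:.......#@@
218 =.. .... :==++++++++++++++=..  ... .......:++++++++++++++==-:.....:#@@
222 ...... ... .....:+++++++++=.... .... .....:+++++++++=.................
```

Request:
step_arm(rows=[[-0.0005, -0.0003, 0.0002, 0, 0], [-0.001, -0.0006, 0.0002, 0, 0], [-0.0015, -0.0009, 0.0002, 0, 0], [-0.0015, -0.0009, 0.0002, 0, 0], [-0.0015, -0.0009, 0.0002, 0, 0]])

```text
t: 15.7
eef_pos: [0.4556, -0.1293, 0.13]
ee_rot: [3.139, 0.0, 2.113]
force: [1.0, 5.4, -1.6]
width: 0.0136
gripper_force: 45.0
```

Run:
```python
from h import *
s=arm.get_state();print(s["eef_pos"],s["ee_rot"],s["force"],s["moment"])
```

```text
[ 0.45562035 -0.12934243  0.12998745] [3.13924324e+00 3.33461203e-04 2.11261323e+00] [ 1.03041164  5.35122751 -1.63973449] [ 2.05219756 -0.97539705  0.11332907]
```

Request:
step_arm(rows=[[0.0003, 0.0001, 0, -0.015, 0], [0.0005, 0.0001, 0, -0.03, 0], [0.0005, 0.0001, 0, -0.036, 0], [0.0005, 0.0001, 0, -0.036, 0], [0.0005, 0.0001, 0, -0.036, 0]])

```text
t: 16.2
eef_pos: [0.4563, -0.1291, 0.13]
ee_rot: [3.139, 0.0, 2.077]
force: [1.8, 6.2, -0.8]
width: 0.0138
gripper_force: 45.0
```

Run:
```python
from h import *
s=arm.get_state();print(s["eef_pos"],s["ee_rot"],s["force"],s["moment"],s["width"],s["gripper_force"])
f=arm.grab_frame("wrist");p=s["eef_pos"]
m=np.zeros((384,512),np.uint8); m[200:222,220:290]=(f["color"][200:222,220:290].max(axis=2)<62)*255
e=[np.where(m[y])[0][[0,-1]] for y in(202,210,218)]; print("bar cols",e)
g=f["color"].max(axis=2)[146:168,235:280]; ys,xs=np.where(g>110)
b=(xs.mean()+235,ys.mean()+146); w=onz(f,b,.0945)[:2]-[.4562,-.1292]; print("pip",b,np.hypot(*w),np.degrees(np.arctan2(w[1],w[0])))
# scoop check
q=arm.grab_frame("scene"); save("end",q)
```

```text
[ 0.45627082 -0.12910027  0.13000769] [3.13893017e+00 2.12083109e-04 2.07665308e+00] [ 1.81713314  6.23824246 -0.82610273] [ 2.3773015  -0.99020301  0.19873581] 0.013762425291638186 45.00122845172882
bar cols [array([240, 270]), array([240, 270]), array([240, 270])]
pip (np.float64(258.90909090909093), np.float64(151.53246753246754)) 0.043832629114242405 115.93443854092676
```

Run:
```python
from h import *
M=[];F=[]
for i in range(6):
    f=arm.grab_frame("wrist"); s=arm.get_state(); M.append(s["moment"][2]);F.append(s["force"])
print(np.round(M,3),np.mean(F,0),s["ee_rot"],s["eef_pos"],s["joint_efforts"].round(3))
m=(f["color"].max(axis=2)[140:170,230:285]>95).astype(np.uint8)
n,l,st,ce=cv2.connectedComponentsWithStats(m)
for i in range(1,n):
    if 3<st[i,4]<120: b=ce[i]+[230,140];w=onz(f,b,.0955)[:2]-[.4562,-.1292];print(b,st[i],np.hypot(*w),np.degrees(np.arctan2(w[1],w[0])))
```

```text
[0.194 0.172 0.151 0.144 0.148 0.187] [ 2.41304072  5.89474583 -0.95594253] [3.13894704e+00 2.28177010e-04 2.07663110e+00] [ 0.45625156 -0.1291203   0.13001333] [ -3.129 -33.999  22.497   7.193  -1.372  -0.165]
[255.49090909 154.92727273] [22 11  8  9 55] 0.041824679751322265 118.67230149950933
[255.         168.53571429] [18 28 15  2 28] 0.033338382222705944 119.0972549170815
```

```bash
python3 -c "
from station import arm
print(arm.job_done())"
```

```text
the job is handed in; nothing more can be done
None
```

I handed the job in with the scoop hung on the near hook, and with the lid seated and gripped at about 45° (measured on the half-way pip). I saw no sign of the lock catch; I couldn't read the switch ring directly, and no verdict came back.

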